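Raise the sanding hood window to the red clip

TASK

Open the sanding hood for work: with the fingers, push its counterweighted window up from beneath the yellow lip until the lip is level with the red clip on the side rail, then let go and leave the window standing there. Do not grip the lip, do not shift the clips, and leave the tools and other things on the bench and in the hood where they are.

Things in the scene. Friction and masses are not known exactly. Their poses are not given: they have to be found in the camera images.
- window (a joint): clear, white-framed window (340 wide, 220 mm long) in two aluminium rails that lean away from the robot, 30 degrees off vertical. Value in m along the rails (0.866 up, 0.5 away per unit): 0 shut, grows as it rises, top stop 0.19. A counterweight balances it to within 2 N and 3 N of friction keep it where it is left; slow pushing takes 2 to 6 N
- red_clip (a joint): the red clip on the rail at the window's left end (robot's view). Value in m along the rail, on the same scale as the window: when both values are equal the lip is level with the clip (the clip's fin and the lip then lie in one line). Grips its rail by friction, about 20 N
- blue_clip (a joint): a blue clip on the right rail, same scale; it marks another height and is not the target
- lip_edge (a point): middle of the outer lower edge of the window's lip: a shelf along the window's foot, 300 mm wide (its y, to the robot's left), 14 mm thick (yellow, black rubber beneath), 38 mm out from the frame at right angles to the rails. z is up the rails, -x out towards the robot. Shut, it is 93 mm above the bench and 30 mm nearer than the hood base's front face; below it is free space
- red_mark (a point): lower outer corner, nearest the lip, of the red clip's fin (14 mm thick, like the lip); axes as lip_edge. At the target height this point and lip_edge have the same z along the rails; it lies 164 mm to the left of the lip's middle
- blue_mark (a point): the same point of the blue clip, 164 mm to the right of the lip's middle
- hood: the sanding hood, fixed to the bench: grey base 270 deep x 420 wide x 60 mm high, plywood sides, clear roof 266 mm above the bench, rails to 440 mm. Origin on the bench at the middle of the base's front face; x points into the hood, away from the robot, y to the left
- pine_block: loose pine block, 70 x 110 x 60 mm, inside the hood on its floor (floor 60 mm above the bench); origin centre of underside
- sanding_block: loose cork sanding block, 60 x 100 x 30 mm; origin centre of underside
- mug: loose blue mug, 80 mm across, 90 mm tall; origin centre of underside
- glue_bottle: loose white bottle with an orange cap, 60 mm across, 160 mm tall; origin centre of underside
- screwdriver: loose red-handled screwdriver lying on the bench, along its own x
- hammer: loose hammer lying on the bench, along its own x
- jar: loose amber jar with a steel cap, 70 mm across, 80 mm tall; origin centre of underside

How it is judged (in metres and radians):
On the way:
1. the window is being pushed up by the fingers against the underside of its lip, at least 45 mm open (contact force between the fingers and window_c5 above 0.3 N and value of joint window above 0.045 m), for 0.1 s.
At the end, for the whole second after the job is handed in: The window stands still with its lip within 8 mm of the red clip's level, measured along the rails; both clips are within 8 mm and all loose things within 25 mm of where they began (z of lip_edge in the frame of red_mark between -0.008 and 0.008 m and velocity of joint window between -0.005 and 0.005 m/s and distance of each of red_mark, blue_mark from where it was at the start of the episode below 0.008 m and distance of each of pine_block, sanding_block, mug, glue_bottle, screwdriver, hammer, jar from where it was at the start of the episode below 0.025 m); the robot touches nothing.
It fails at once if the lip is gripped: fingers press its underside and its top at once (contact force between the fingers and window_c5 above 1 N and contact force between the fingers and window_c6 above 1 N).
It fails at once if a clip is shifted by more than 8 mm (distance of any of red_mark, blue_mark from where it was at the start of the episode above 0.008 m).
It fails at once if a loose thing is moved or lifted by more than 25 mm (distance of any of pine_block, sanding_block, mug, glue_bottle, screwdriver, hammer, jar from where it was at the start of the episode above 0.025 m).
It also fails if it takes over 48 s, if anything falls off the work surface, if the arm or the gripper's body presses on something with over 40 N, if the wrist force passes 120 N, or if a joint passes its speed limit or range.

ROBOT

A 6-joint arm with a two-finger parallel gripper is mounted at the origin on the work surface. World frame = base frame: x ahead of the robot, y to its left, z up, the work surface at z = 0. Lengths are in mm, angles in rad, forces in N, time in s.
With the tool pointing down it reaches from about 300 to 775 mm from the base axis. Payload 14.6 kg.
Tool frame: the origin (TCP) lies midway between the tips of the shut fingers; the grasp point (between the pads) lies 19 mm behind it; z points along the fingers, y is the line along which they close (so a half turn about z gives the same grasp; the last joint's range is limited). The gripper opens to 94 mm and grips with 3 to 60 N. Pads are 16 mm wide; open, the fingers measure 119 mm over their backs; the gripper's body (75 mm by 177 mm) begins 78 mm behind the grasp point.
Start: joints at [-0.067, 0.3, 1.521, -0, 1.321, -0.067], TCP at [549.99, -0.002, 205.446] pointing down, gripper open.
Joint ranges: [-3.03, 3.03], [-0.79, 2.21], [0.23, 2.52], [-1.04, 4.18], [0, 3.07], [-2.55, 2.55]. Speed limits (rad/s): [2.22, 2.22, 2.57, 3.14, 3.14, 3.14].

INTERFACE

Orientations are given as [roll, pitch, yaw] about the fixed x, y, z axes, in that order (R = Rz(yaw) Ry(pitch) Rx(roll)).
In Python, from cell import manip, camera gives the robot as it stands.
- The arm moves only by the tool move_arm, never from a script. Its arguments are lists of equal length, an entry for each row: "dp": the shift along the world's x, y, z in mm, a list of three; "rotation": the turn, a rotation vector about the world's x, y, z in rad, a list of three; "hand": the opening, from 0 (shut) to 1 (fully open). A call has 1 to 10 rows; each row shifts and turns the commanded pose from where the row before left it; what a row does not reach is not made up. A row lasts 1/8 s, in which the tool goes at most 62.5 mm and 10.7 degrees, less where a joint would pass 70% of its speed; a pose out of reach is approached as far as the arm can. A call with a gripper value outside its range is refused whole. The fingers move at their own pace and stop on an object; "newtons" is the grip in N (left out, the last holds). Time passes only in rows, so rows that do not move let the fingers close. It gives the time, the measured TCP pose, the force, the opening and the grip force at its end, in the units of the state.
- manip.read_state(): the state, without advancing time (a new reading comes with each control period).
- camera(name): name is "scene" or "side" or "wrist"; returns a dict with "image" (420x560x3 uint8, red, green, blue), "fx", "fy", "cx", "cy" (pixels), "k1" (the pictures are not rectified: a ray, as slopes to the right and down, at radius r is drawn at 1 + k1 r^2 times it, then the intrinsics apply), "R" (3x3) and "t" (3): a world point X has camera coordinates R X + t; the wrist camera has in their place "mount" (4x4, takes a point from camera to tool coordinates, whose origin is the TCP and whose axes are the flange's). Camera axes: x right, y down, z forward; pixel columns grow to the right and rows downward; lengths in mm; the calibration is good to about 2 mm. A picture is of the moment at which its call begins: read the wrist's pose just before it. There is no depth.
- manip.sign_off(): hands the job in; it is judged then, once.
The state is a dict: "clock": time; "joints": joint angles; "qd": joint speeds; "effort": joint torques, N m; "eef_pos": TCP position; "eef_rot": TCP orientation; "wrist_force": force on the tool from outside, world axes, zero at the start; "moment": the same for the moment, N m; "finger_gap": finger opening in mm; "finger_force": force on a finger pad.
Only numpy, scipy, OpenCV 4.12 (cv2) and the standard library are available. Lean on these libraries where they do the work, as an engineer would, in place of code of your own. Each camera call takes 0.05 s, during which the arm holds its last target. There are 200 camera calls.

## Working session

There is one attempt and no reset: what is moved stays moved. The work goes in short steps, Python scripts to look and compute and a tool call to move; the robot and the scene stay as the last step left them, time stands still between calls to the robot, and variables do not carry over. Pictures are saved under pics/ and viewed, at most 10 in all, crops included, and the job is handed in when it is done.

Besides the shell and the picture viewer there is one more tool, called after "Call:" as a command line: name --argument value ..., lists and objects as JSON in quotes. move_arm: Moves the arm, as the interface text tells. Its arguments: {"type":"object","properties":{"dp":{"type":"array","items":{"type":"array","items":{"type":"number"}}},"rotation":{"type":"array","items":{"type":"array","items":{"type":"number"}}},"hand":{"type":"array","items":{"type":"number"}},"newtons":{"type":"number"}},"required":["dp","rotation","hand"]}

```bash
mkdir -p pics
cat > h.py <<'E'
import numpy as np, cv2, pickle
from cell import manip, camera
def shot(n,fn):
    c=camera(n); pickle.dump(c,open(f'pics/{fn}.pkl','wb')); cv2.imwrite(f'pics/{fn}.png',c['image'][:,:,::-1]); return c
def load(fn): return pickle.load(open(f'pics/{fn}.pkl','rb'))
def proj(c,X):
    X=np.atleast_2d(X); p=X@np.array(c['R']).T+c['t']; s=p[:,:2]/p[:,2:]; s=s*(1+c['k1']*(s**2).sum(1,keepdims=True))
    return s*[c['fx'],c['fy']]+[c['cx'],c['cy']]
def ray(c,uv):
    d=(np.array(uv,float)-[c['cx'],c['cy']])/[c['fx'],c['fy']]; s=d.copy()
    for _ in range(20): s=d/(1+c['k1']*(s@s))
    R=np.array(c['R']); v=R.T@np.array([*s,1]); return -R.T@np.array(c['t']), v/np.linalg.norm(v)
E
python3 - <<'E'
from h import *
a=shot('scene','s0');b=shot('side','d0')
for c in(a,b): print(-np.array(c['R']).T@c['t'],c['fx'],c['k1'])
print(manip.read_state())
E
```

```text
[ 409.41490554  946.75198507 1077.15245765] 440.45711478989426 -0.030237956825531258
[  292.10267921 -1202.1918867   1162.52070735] 530.5498681633317 -0.0757453355995633
{'clock': 0.1, 'joints': array([-6.66383936e-02,  3.00413709e-01,  1.52153081e+00, -5.52350584e-06,
        1.32071812e+00, -6.66022623e-02]), 'qd': array([ 0.00037587, -0.00206055, -0.00078384, -0.00029907,  0.00017096,
        0.00087458]), 'effort': array([ 1.84928511e-03, -5.32644153e+01, -3.53284299e+01,  7.10431044e-02,
        2.34944851e-02, -7.30603051e-05]), 'eef_pos': array([ 5.49753914e+02, -9.07839286e-03,  2.04939082e+02]), 'eef_rot': array([-3.14052469e+00, -6.58720636e-05,  1.57076153e+00]), 'wrist_force': array([0.03094338, 0.29412963, 0.54571615]), 'moment': array([ 0.00528431, -0.0154883 ,  0.00542352]), 'finger_force': 0.0, 'finger_gap': 93.8021714775678}
```

View pics/s0.png

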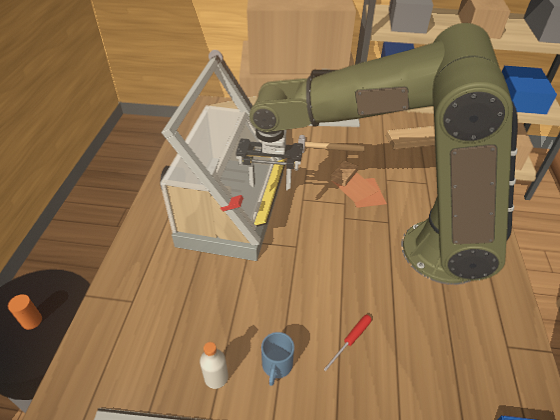

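View pics/d0.png

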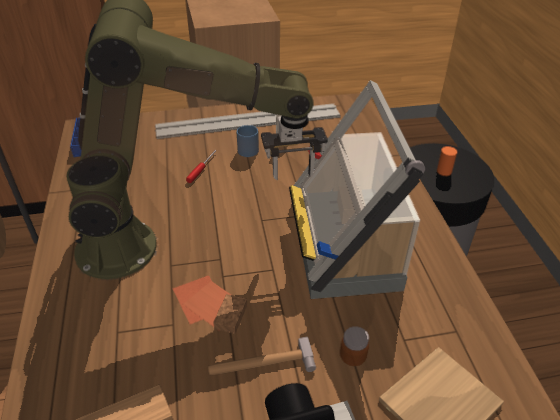

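The scene picture shows the hood with its yellow lip at about (268,195), the red clip at (232,203), and the gripper just in front of it. The side picture shows the lip from (295,190) to (312,255) and the blue clip at (327,250). I'll enlarge both.

Run:
```python
import cv2
for f,(x,y,w,h) in {'s0':(160,120,160,145),'d0':(260,150,160,145)}.items():
    cv2.imwrite(f'pics/{f}c.png',cv2.resize(cv2.imread(f'pics/{f}.png')[y:y+h,x:x+w],None,fx=4,fy=4,interpolation=cv2.INTER_CUBIC))
```

```text
(no output)
```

View pics/s0c.png

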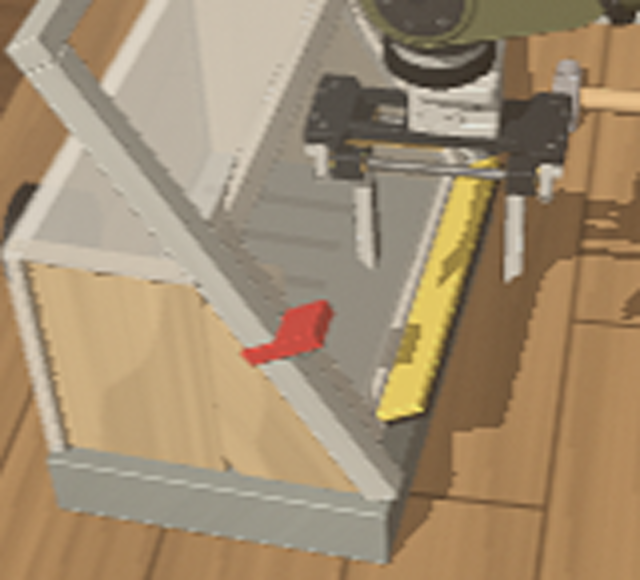

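View pics/d0c.png

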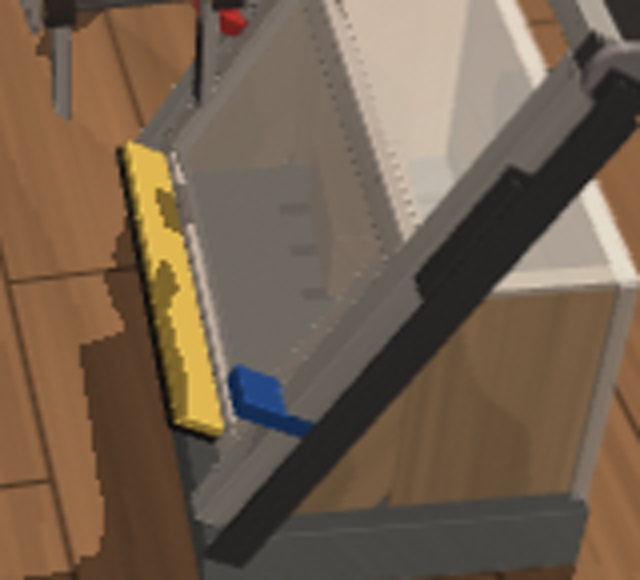

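```bash
cat > fit.py <<'E'
from h import *
from scipy.optimize import least_squares
u=np.array([.5,0,.866]);n=np.array([-.866,0,.5]);L0=np.array([-30,0,93.])
def W(p,P):
    c,s=np.cos(p[2]),np.sin(p[2]); P=np.atleast_2d(P)
    return np.c_[p[0]+c*P[:,0]-s*P[:,1],p[1]+s*P[:,0]+c*P[:,1],P[:,2]]
def lip(w,y,a,b): return L0+u*(w+a)-n*b+[0,y,0]   # a up rails, b inwards
E
python3 - <<'E'
from fit import *
s,d=load('s0'),load('d0')
S=lambda x,y:(160+x/4,120+y/4); D=lambda x,y:(260+x/4,150+y/4)
obs=[(s,S(388,562),(0,210,0)),(s,S(58,508),(270,210,0)),(s,S(50,458),(270,210,60)),(d,(403,291),(270,-210,0)),(d,D(585,503),(270,-210,60)),
(s,S(423,408),lip(0,150,14,0)),(d,D(125,147),lip(0,150,14,0)),(d,D(174,422),lip(0,-150,14,0)),(d,D(222,436),lip(0,-150,14,38)),(s,S(380,416),lip(0,150,14,38)),(s,S(492,165),lip(0,-150,14,0))]
f=lambda p:np.concatenate([(proj(c,W(p,X))[0]-uv) for c,uv,X in obs])
r=least_squares(f,[600,0,0],loss='soft_l1',x_scale=[10,10,.1]);print(r.x,r.fun.reshape(-1,2).round(1))
np.save('pose.npy',r.x)
ci,cd=s['image'][:,:,::-1].copy(),0
# clip value from candidate pixels, on plane y=164 / -164 in hood
p=r.x
def val(c,uv,y):
    o,v=ray(c,uv); cc,ss=np.cos(p[2]),np.sin(p[2]); ny=np.array([-ss,cc,0]); o2=o-[p[0],p[1],0]
    X=o2+v*((y-ny@o2)/(ny@v)); X=np.array([X[0]*cc+X[1]*ss,0,X[2]])-L0; return (X@u).round(1),(X@n).round(1)
for y in(164,178): 
    for q in[(282,318),(328,300),(330,318),(318,350),(275,345)]: print('red',y,q,val(s,S(*q),y))
for y in(-164,-178):
    for q in[(232,370),(240,400),(275,378),(285,415),(232,390)]: print('blue',y,q,val(d,D(*q),y))
print('lipedge',W(p,[lip(0,y,0,0) for y in(-150,0,150)]).round(1))
E
```

```text
[ 5.66464332e+02 -8.93900431e+01 -6.35722851e-02] [[-1.6  0.2]
 [-1.9  0.2]
 [-3.1  0.2]
 [ 4.  -0.4]
 [ 4.3  0.8]
 [ 0.6  2.7]
 [-2.2  2.4]
 [-0.4  3.1]
 [-0.8  3.3]
 [ 0.9  3.3]
 [ 1.6  1.1]]
red 164 (282, 318) (np.float64(150.0), np.float64(-37.5))
red 164 (328, 300) (np.float64(153.5), np.float64(5.0))
red 164 (330, 318) (np.float64(138.1), np.float64(-3.2))
red 164 (318, 350) (np.float64(113.9), np.float64(-29.6))
red 164 (275, 345) (np.float64(128.9), np.float64(-58.2))
red 178 (282, 318) (np.float64(159.9), np.float64(-26.2))
red 178 (328, 300) (np.float64(163.3), np.float64(15.7))
red 178 (330, 318) (np.float64(148.2), np.float64(7.6))
red 178 (318, 350) (np.float64(124.3), np.float64(-18.4))
red 178 (275, 345) (np.float64(139.1), np.float64(-46.5))
blue -164 (232, 370) (np.float64(93.8), np.float64(5.7))
blue -164 (240, 400) (np.float64(72.1), np.float64(-14.8))
blue -164 (275, 378) (np.float64(99.1), np.float64(-25.1))
blue -164 (285, 415) (np.float64(72.2), np.float64(-51.3))
blue -164 (232, 390) (np.float64(78.0), np.float64(-4.6))
blue -178 (232, 370) (np.float64(104.6), np.float64(15.6))
blue -178 (240, 400) (np.float64(83.3), np.float64(-4.6))
blue -178 (275, 378) (np.float64(109.8), np.float64(-14.8))
blue -178 (285, 415) (np.float64(83.3), np.float64(-40.6))
blue -178 (232, 390) (np.float64(89.0), np.float64(5.5))
lipedge [[ 527.  -237.2   93. ]
 [ 536.5  -87.5   93. ]
 [ 546.1   62.2   93. ]]
```

The fit puts the hood at about (566,-89) with yaw -0.064. The red clip reads roughly 138 and the blue roughly 79, both still coarse. Next I'll locate the loose items and check the wrist-camera mount.

Run:
```python
from fit import *
s,d=load('s0'),load('d0')
def g(c,uv,z):
    o,v=ray(c,uv); return (o+v*(z-o[2])/v[2]).round(0)
print('sand',[g(s,q,30) for q in[(340,188),(362,172),(386,205),(364,208)]],[g(d,q,30) for q in[(174,290),(210,278),(230,302),(197,320)]])
print('hammer',g(d,(210,370),15),g(d,(310,352),15),'jar',g(d,(355,340),80),'screw',g(s,(370,318),10),g(s,(325,370),5),'mug',g(s,(277,345),90))
print(np.array(camera('wrist')['mount']).round(3))
```

```text
sand [array([ 334., -216.,   30.]), array([ 257., -313.,   30.]), array([ 177., -152.,   30.]), array([ 251., -127.,   30.])] [array([ 176., -223.,   30.]), array([ 277., -196.,   30.]), array([ 323., -291.,   30.]), array([ 231., -336.,   30.])]
hammer [ 252. -481.   15.] [ 504. -474.   15.] jar [ 607. -502.   80.] screw [233. 281.  10.] [347. 445.   5.] mug [471. 437.  90.]
[[-0.0000e+00 -9.7200e-01 -2.3600e-01  6.8120e+01]
 [ 1.0000e+00 -0.0000e+00  1.0000e-03 -1.7100e-01]
 [-1.0000e-03 -2.3600e-01  9.7200e-01 -1.7892e+02]
 [ 0.0000e+00  0.0000e+00  0.0000e+00  1.0000e+00]]
```

Call:
move_arm --dp '[[-30,-10,0],[-30,-10,0],[-30,-10,0],[-30,-10,0],[-30,-10,0],[0,-10,0],[0,-10,0],[0,-10,0]]' --rotation '[[0,0,0.18],[0,0,0.18],[0,0,0.18],[0,-0.1,0],[0,-0.1,0],[0,-0.1,0],[0,-0.1,0],[0,0,0]]' --hand '[0,0,0,0,0,0,0,0]'

```text
clock: 1.15
eef_pos: [399.2, -80.3, 205.3]
eef_rot: [2.792, 0.203, 2.074]
wrist_force: [-0.0, 0.5, -0.1]
finger_gap: 17.2
finger_force: 0.0
```

Run:
```python
from h import *
s=manip.read_state(); print(s['joints'].tolist(),s['eef_pos'],s['eef_rot'])
```

```text
[-0.38728707471257773, -0.2660609105607519, 2.148287961347466, 0.1900732059071432, 0.8934114470641146, -1.0185882422274735] [399.16447368 -80.25743113 205.31917927] [2.7923536  0.20254877 2.07431052]
```

Call:
move_arm --dp '[[0,0,0],[0,0,0],[0,0,0],[0,0,0],[0,0,0],[0,0,0]]' --rotation '[[0,0,-0.18],[0,0,-0.18],[0,0,-0.18],[0,0,-0.18],[0,0,-0.18],[0,0,-0.18]]' --hand '[0,0,0,0,0,0]'

```text
clock: 1.9
eef_pos: [399.6, -79.8, 205.1]
eef_rot: [2.796, 0.2, 1.039]
wrist_force: [0.4, -0.0, 0.3]
finger_gap: 0.6
finger_force: 0.0
```

Run:
```python
from h import *
s=manip.read_state(); print(s['joints'].tolist(),s['eef_pos'],s['eef_rot'],s['finger_gap'])
```

```text
[-0.07614569670639645, -0.15306182480166225, 2.058826560905453, -0.3781283308771636, 1.0326784912007496, 0.5824662797170673] [399.59157    -79.82227606 205.13737708] [2.79627436 0.2003356  1.03942292] 0.5728751140822672
```

```bash
cat > kin.py <<'E'
import numpy as np
from scipy.spatial.transform import Rotation as Ro
from scipy.optimize import least_squares
Y=lambda a:Ro.from_euler('y',a).as_matrix(); Z=lambda a:Ro.from_euler('z',a).as_matrix()
rot=lambda e:Ro.from_euler('xyz',e).as_matrix()
C=Y(np.pi)@rot([np.pi,0,np.pi/2])
data=[([-6.66383936e-02,3.00413709e-01,1.52153081e+00,0,1.32071812,-6.66022623e-02],[549.75,0,204.94],[-3.1405,0,1.5708]),
([-0.38728707,-0.26606091,2.14828796,0.1900732,0.89341144,-1.01858824],[399.16,-80.26,205.32],[2.79235,.20255,2.07431]),
([-0.0761457,-0.15306182,2.05882656,-0.37812833,1.03267849,0.58246628],[399.59,-79.82,205.14],[2.79627,.20034,1.03942])]
def fk(q,k):
    h,a1,d,a2,e,f,L,d5=k
    A=Z(q[0]); B=A@Y(q[1]); D=B@Y(q[2]); E=D@Z(q[3])@Y(q[4]); R=E@Z(q[5])@C
    p=np.array([0,0,h])+A@[a1,d,0]+B@[0,0,a2]+D@[e,0,f]+D@Z(q[3])@[0,d5,0]+E@[0,0,L]
    return p,R
def fit(fix=None):
    g=lambda k:np.concatenate([np.r_[fk(q,k)[0]-p] for q,p,_ in data]+[(np.array(k)-K0)*.02])
    return least_squares(g,K0)
K0=np.array([300,0,37,450,0,450,250,0.])
lo=np.array([-3.03,-.79,.23,-1.04,0,-2.55]);hi=np.array([3.03,2.21,2.52,4.18,3.07,2.55])
def ik(p,R,k,q0):
    f=lambda q:np.r_[fk(q,k)[0]-p,200*Ro.from_matrix(R.T@fk(q,k)[1]).as_rotvec()]
    return least_squares(f,np.clip(q0,lo+.01,hi-.01),bounds=(lo,hi))
E
python3 - <<'E'
from kin import *
for q,p,e in data: print(Ro.from_matrix(rot(e).T@fk(q,K0)[1]).as_rotvec().round(4))
r=fit();print(r.x.round(1),r.fun.round(2))
p=np.load('pose.npy')
th=-0.064
T=Z(th)@np.c_[[.5,0,.866],[0,-1,0],[.866,0,-.5]]
for w in(0,70,140):
  for dep,el in((20,30),(20,20),(20,10)):
    a=np.radians(el);T=Z(th)@np.c_[[np.sin(a),0,np.cos(a)],[0,-1,0],[np.cos(a),0,-np.sin(a)]]
    pos=np.array([536.5+.5*w+15,-87,93+.866*w-25])
    best=[]
    for q4 in(0,1.5,3.1):
      for q6 in (-1.5,0,1.5):
        s=ik(pos,T,r.x,np.array([-.2,.3,1.8,q4,.5,q6])); best.append((s.cost.round(2),s.x.round(2).tolist()))
    best.sort(key=lambda b:b[0]);print(w,el,*best[:3],sep='\n  ')
E
```

```text
[-0.      0.0001  0.    ]
[ 0.  0. -0.]
[ 0.  0. -0.]
[ 2.349e+02 -1.800e+00  3.700e+01  4.226e+02  5.190e+01  4.527e+02
  2.707e+02 -4.000e-01] [ 0.01 -0.02  0.09  0.18 -0.06 -0.11 -0.2   0.02  0.04 -1.3  -0.04  0.
 -0.55  1.04  0.05  0.41 -0.01]
0
  30
  (np.float64(0.0), [-0.34, 0.38, 2.27, 2.7, 0.58, -1.34])
  (np.float64(0.0), [-0.34, 0.38, 2.27, 2.7, 0.58, -1.34])
  (np.float64(0.0), [-0.34, 0.38, 2.27, 2.7, 0.58, -1.34])
0
  20
  (np.float64(0.0), [-0.36, 0.5, 2.3, 2.79, 0.9, -1.45])
  (np.float64(0.0), [-0.36, 0.5, 2.3, 2.79, 0.9, -1.45])
  (np.float64(0.0), [-0.36, 0.5, 2.3, 2.79, 0.9, -1.45])
0
  10
  (np.float64(0.0), [-0.37, 0.66, 2.29, 2.82, 1.21, -1.51])
  (np.float64(0.0), [-0.37, 0.66, 2.29, 2.82, 1.21, -1.51])
  (np.float64(0.0), [-0.37, 0.66, 2.29, 2.82, 1.21, -1.51])
70
  30
  (np.float64(0.0), [-0.31, 0.26, 2.18, 2.57, 0.39, -1.15])
  (np.float64(0.0), [-0.31, 0.26, 2.18, 2.57, 0.39, -1.15])
  (np.float64(0.0), [-0.31, 0.26, 2.18, 2.57, 0.39, -1.15])
70
  20
  (np.float64(0.0), [-0.32, 0.35, 2.24, 2.76, 0.69, -1.36])
  (np.float64(0.0), [-0.32, 0.35, 2.24, 2.76, 0.69, -1.36])
  (np.float64(0.0), [-0.32, 0.35, 2.24, 2.76, 0.69, -1.36])
70
  10
  (np.float64(0.0), [-0.33, 0.47, 2.25, 2.83, 1.0, -1.44])
  (np.float64(0.0), [-0.33, 0.47, 2.25, 2.83, 1.0, -1.44])
  (np.float64(0.0), [-0.33, 0.47, 2.25, 2.83, 1.0, -1.44])
140
  30
  (np.float64(0.0), [-0.28, 0.18, 2.07, 2.24, 0.24, -0.79])
  (np.float64(0.0), [-0.28, 0.18, 2.07, 2.24, 0.24, -0.79])
  (np.float64(0.0), [-0.28, 0.18, 2.07, 2.24, 0.24, -0.79])
140
  20
  (np.float64(0.0), [-0.29, 0.24, 2.14, 2.68, 0.5, -1.24])
  (np.float64(0.0), [-0.29, 0.24, 2.14, 2.68, 0.5, -1.24])
  (np.float64(0.0), [-0.29, 0.24, 2.14, 2.68, 0.5, -1.24])
140
  10
  (np.float64(0.0), [-0.3, 0.34, 2.18, 2.82, 0.79, -1.38])
  (np.float64(0.0), [-0.3, 0.34, 2.18, 2.82, 0.79, -1.38])
  (np.float64(0.0), [-0.3, 0.34, 2.18, 2.82, 0.79, -1.38])
```

```bash
cat > plan.py <<'E'
from kin import *
K=fit().x; th=-0.064; a=np.radians(20)
T=Z(th)@np.c_[[np.sin(a),0,np.cos(a)],[0,-1,0],[np.cos(a),0,-np.sin(a)]]
E
python3 - <<'E'
from plan import *
q0=np.array(data[2][0]); 
for P in((500,-85,250),(490,-85,75),(480,-85,65),(556,-88,75)):
    s=ik(np.array(P),T,K,np.array([-.3,.3,2.2,2.7,.7,-1.3])); print(P,s.cost.round(3),s.x.round(3))
s=ik(np.array([500,-85,250.]),T,K,np.array([-.3,.3,2.2,2.7,.7,-1.3])); q1=s.x
N=22; prev=fk(q0,K)
for i in range(1,N+1):
    t=i/N; q=q0+(q1-q0)*t; q[4]+=0.0*np.sin(np.pi*t)
    p,R=fk(q,K); rv=Ro.from_matrix(R@prev[1].T).as_rotvec()
    print(i,p.round(0),'z',R[:,2].round(2),'wrist',(p-R[:,2]*100).round(0),'dp',(p-prev[0]).round(0),'rv',rv.round(3),np.linalg.norm(rv).round(2)); prev=(p,R)
E
```

```text
(500, -85, 250) 0.0 [-0.419 -0.196  2.39   2.199  0.415 -0.797]
(490, -85, 75) 0.0 [-0.436  0.434  2.445  2.718  0.979 -1.457]
(480, -85, 65) 0.0 [-0.454  0.472  2.46   2.712  1.03  -1.479]
(556, -88, 75) 0.0 [-0.354  0.484  2.291  2.784  0.874 -1.437]
1 [398. -59. 192.] z [ 0.21 -0.24 -0.95] wrist [378. -35. 287.] dp [ -1.  21. -13.] rv [ 0.099 -0.005  0.012] 0.1
2 [399. -38. 183.] z [ 0.22 -0.14 -0.96] wrist [377. -24. 279.] dp [  1.  21. -10.] rv [ 0.097 -0.014  0.009] 0.1
3 [401. -19. 176.] z [ 0.24 -0.05 -0.97] wrist [377. -13. 273.] dp [ 2. 20. -7.] rv [ 0.093 -0.021  0.005] 0.1
4 [405.   0. 172.] z [ 0.27  0.04 -0.96] wrist [378.  -3. 269.] dp [ 4. 19. -4.] rv [ 0.09  -0.028  0.001] 0.09
5 [410.  17. 171.] z [ 0.3   0.12 -0.95] wrist [380.   6. 266.] dp [ 5. 17. -1.] rv [ 0.085 -0.035 -0.004] 0.09
6 [416.  32. 173.] z [ 0.34  0.19 -0.92] wrist [382.  14. 265.] dp [ 7. 15.  1.] rv [ 0.081 -0.04  -0.01 ] 0.09
7 [424.  45. 176.] z [ 0.39  0.25 -0.89] wrist [386.  20. 265.] dp [ 8. 13.  4.] rv [ 0.076 -0.045 -0.016] 0.09
8 [433.  55. 182.] z [ 0.43  0.3  -0.85] wrist [390.  25. 26
[... 950 characters left out ...]
9] 0.09
17 [507.  11. 249.] z [ 0.87  0.25 -0.43] wrist [421. -14. 292.] dp [  4. -16.   5.] rv [ 0.031 -0.033 -0.073] 0.09
18 [510.  -7. 253.] z [ 0.9  0.2 -0.4] wrist [420. -26. 293.] dp [  3. -17.   4.] rv [ 0.029 -0.028 -0.076] 0.09
19 [510. -25. 255.] z [ 0.92  0.14 -0.38] wrist [419. -39. 292.] dp [  1. -19.   2.] rv [ 0.028 -0.022 -0.078] 0.09
20 [509. -45. 255.] z [ 0.93  0.07 -0.36] wrist [416. -52. 291.] dp [ -1. -20.   0.] rv [ 0.027 -0.016 -0.08 ] 0.09
21 [506. -65. 253.] z [ 0.94  0.01 -0.35] wrist [412. -66. 288.] dp [ -3. -20.  -2.] rv [ 0.027 -0.011 -0.081] 0.09
22 [500. -85. 250.] z [ 0.94 -0.06 -0.34] wrist [406. -79. 284.] dp [ -6. -20.  -3.] rv [ 0.027 -0.005 -0.081] 0.09
```

Call:
move_arm --dp '[[2,27,-11],[2,27,-11],[2,27,-11],[12,32,0],[17,23,9],[19,11,15],[20,-1,17],[17,-13,17],[13,-25,13],[7,-33,9]]' --rotation '[[0.126,-0.023,0.009],[0.126,-0.023,0.009],[0.126,-0.023,0.009],[0.166,-0.075,-0.014],[0.147,-0.093,-0.038],[0.126,-0.102,-0.064],[0.105,-0.103,-0.09],[0.087,-0.095,-0.113],[0.071,-0.08,-0.133],[0.06,-0.061,-0.149]]' --hand '[0,0,0,0,0,0,0,0,0,0]'

```text
clock: 3.15
eef_pos: [510.7, -6.1, 252.2]
eef_rot: [2.897, -1.147, 0.481]
wrist_force: [0.5, 0.8, 0.6]
finger_gap: 0.1
finger_force: 0.0
```

```bash
cat > delta.py <<'E'
from plan import *
from h import manip
s=manip.read_state(); R=rot(s['eef_rot']); print(s['clock'],s['joints'].round(3),s['eef_pos'].round(1),'to T:',Ro.from_matrix(T@R.T).as_rotvec().round(3),s['wrist_force'].round(1))
E
python3 delta.py
```

```text
3.15 [-0.349 -0.193  2.338  1.745  0.52  -0.556] [510.7  -6.1 252.2] to T: [ 0.106 -0.054 -0.318] [0.5 0.8 0.6]
```

Call:
move_arm --dp '[[-10,-40,0],[-10,-39,0],[0,0,-36],[0,0,-36],[0,0,-36],[0,0,-36],[0,0,-36],[0,0,0]]' --rotation '[[0.053,-0.027,-0.159],[0.053,-0.027,-0.159],[0,0,0],[0,0,0],[0,0,0],[0,0,0],[0,0,0],[0,0,0]]' --hand '[0,0,0,0,0,0,0,0]'

```text
clock: 4.15
eef_pos: [489.6, -83.5, 68.7]
eef_rot: [-3.138, -1.213, -0.062]
wrist_force: [0.8, -0.1, 0.1]
finger_gap: 0.5
finger_force: 0.0
```

```bash
python3 delta.py
python3 - <<'E'
from h import *
import numpy as np
st=manip.read_state()
w=shot('wrist','w1')
from scipy.spatial.transform import Rotation as Ro
M=np.array(w['mount']);TT=np.eye(4);TT[:3,:3]=Ro.from_euler('xyz',st['eef_rot']).as_matrix();TT[:3,3]=st['eef_pos']
X=np.linalg.inv(TT@M);w['R']=X[:3,:3];w['t']=X[:3,3];pickle.dump(w,open('pics/w1.pkl','wb'))
s=shot('scene','s1');d=shot('side','d1')
cr=lambda f,x,y,a,b,k:cv2.resize(cv2.imread(f'pics/{f}.png')[y:y+b,x:x+a],None,fx=k,fy=k,interpolation=cv2.INTER_CUBIC)
cv2.imwrite('pics/m1.png',np.hstack([cr('s1',195,150,80,120,5),cr('d1',280,140,80,120,5)]))
E
```

```text
4.15 [-0.431  0.426  2.472  2.721  0.988 -1.464] [489.6 -83.5  68.7] to T: [-0.002 -0.008 -0.005] [ 0.8 -0.1  0.1]
```

View pics/m1.png

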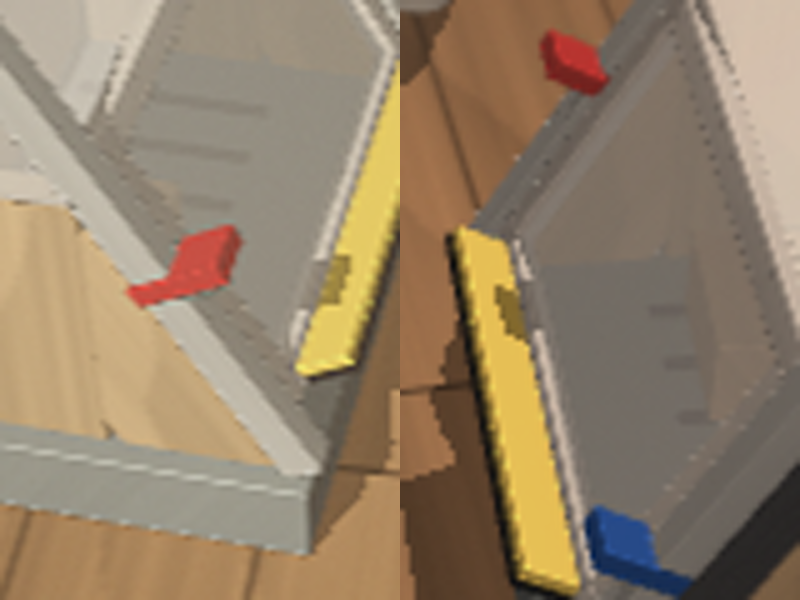

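View pics/w1.png

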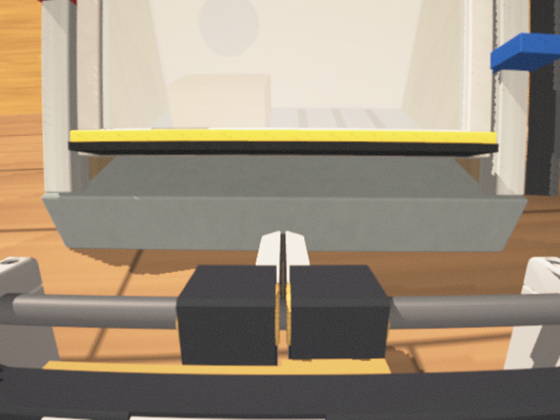

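The wrist view shows the lip's front face from (71,131)–(496,132) down to (78,154)–(497,152), with the base front face below it. The side crop shows the red fin's outer end at its left, and the scene crop shows the fin's outer edge near crop (240,230). I'll fit the pose again and overlay model fins.

```bash
cat > fit2.py <<'E'
from fit import *
s,d,w=load('s1'),load('d1'),load('w1')
S=lambda x,y:(195+x/5,150+y/5); D=lambda x,y:(280+(x-400)/5,140+y/5)
obs=[(s,S(310,553),(0,210,0),0),(s,S(315,487),(0,210,60),0),
(w,(44,197),(0,210,60),0),(w,(526,200),(0,-210,60),0),(w,(67,248),(0,210,0),0),(w,(500,248),(0,-210,0),0),
(w,(71,131),(150,14,0),1),(w,(496,132),(-150,14,0),1),(w,(78,154),(150,0,0),1),(w,(497,152),(-150,0,0),1),
(s,S(355,358),(150,14,0),1),(s,S(300,368),(150,14,38),1),(d,D(460,228),(150,14,0),1),(d,D(520,577),(-150,14,0),1),(d,D(580,591),(-150,14,38),1)]
f=lambda p:np.concatenate([(proj(c,W(p[:3],lip(p[3],*X) if k else X))[0]-uv) for c,uv,X,k in obs])
E
python3 - <<'E'
from fit2 import *
r=least_squares(f,[566,-89,-.064,0],loss='soft_l1',x_scale=[10,10,.1,10]);p=r.x;print(p,r.fun.reshape(-1,2).round(1).tolist());np.save('pose2.npy',p)
print('lip mid',W(p[:3],lip(p[3],0,0,0)).round(1))
ims={}
for nm,c in(('s1',s),('d1',d)):
    for q in(130,145):
        im=cv2.resize(c['image'][:,:,::-1],None,fx=8,fy=8,interpolation=cv2.INTER_CUBIC)
        V=lambda y,a,b:tuple(((proj(c,W(p[:3],lip(q,y,a,b)))[0]+.5)*8).astype(int))
        for a in(0,14): cv2.line(im,V(164,a,0),V(204,a,0),(0,255,0) if a==0 else (255,255,0),1); cv2.line(im,V(164,a,0),V(164,a,38),(0,255,0)if a==0 else (255,255,0),1)
        x0,y0=(220,185) if nm=='s1' else (300,138)
        ims[nm,q]=im[y0*8:(y0+36)*8,x0*8:(x0+48)*8]
cv2.imwrite('pics/o1.png',np.vstack([np.hstack([ims[n,q] for q in(130,145)]) for n in('s1','d1')]))
E
```

```text
[ 5.62586477e+02 -8.92534854e+01 -5.83694123e-02  1.79931927e+01] [[-0.0, 0.3], [-1.6, 1.1], [-3.4, -1.3], [1.4, -5.0], [0.4, 0.2], [0.5, -0.4], [0.6, 1.7], [1.1, 0.3], [-5.7, -1.3], [-0.5, 0.2], [-1.1, -0.7], [-0.7, 0.1], [-1.5, -0.4], [1.5, -0.9], [1.1, 0.0]]
lip mid [[541.6 -88.  108.6]]
```

View pics/o1.png

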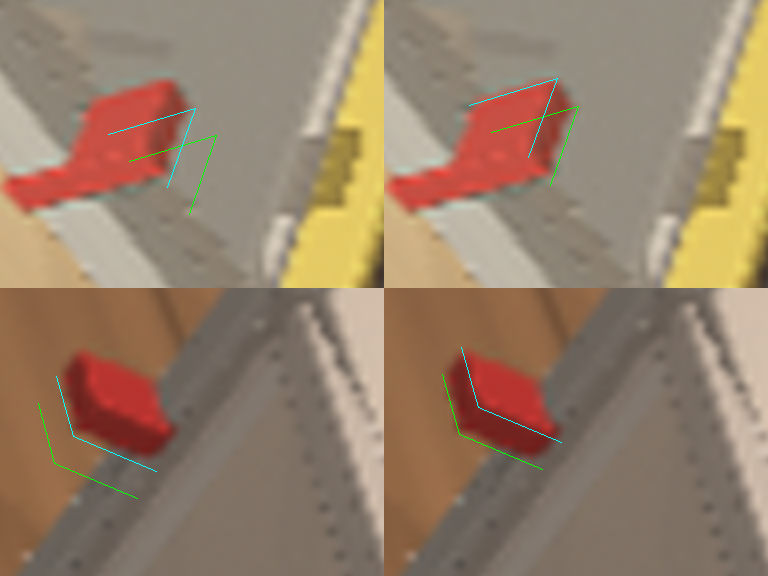

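The window starts about 18 mm open. The red clip is at about 146, so it needs to travel about 128 mm along the rails. I'll slip the fingers under the lip.

Call:
move_arm --dp '[[0,0,11],[17,-1,0],[17,-1,0],[17,-1,0],[17,-1,0],[0,0,0],[2.5,-0.1,4.3],[2.5,-0.2,4.3],[0,0,0]]' --rotation '[[0,0,0],[0,0,0],[0,0,0],[0,0,0],[0,0,0],[0,0,0],[0,0,0],[0,0,0],[0,0,0]]' --hand '[0,0,0,0,0,0,0,0,0]'

```text
clock: 5.42
eef_pos: [563.5, -88.2, 92.2]
eef_rot: [3.136, -1.221, -0.054]
wrist_force: [-1.7, 0.5, -1.4]
finger_gap: 0.6
finger_force: 0.8
```

Call:
move_arm --dp '[[2.5,-0.1,4.3],[2.5,-0.2,4.3],[2.5,-0.1,4.3],[2.5,-0.2,4.3],[2.5,-0.1,4.3],[2.5,-0.2,4.3],[2.5,-0.1,4.3],[2.5,-0.2,4.3],[2.5,-0.1,4.3],[2.5,-0.2,4.3]]' --rotation '[[0,0,0],[0,0,0],[0,0,0],[0,0,0],[0,0,0],[0,0,0],[0,0,0],[0,0,0],[0,0,0],[0,0,0]]' --hand '[0,0,0,0,0,0,0,0,0,0]'

```text
clock: 6.68
eef_pos: [588.3, -89.9, 134.3]
eef_rot: [3.138, -1.219, -0.056]
wrist_force: [-5.3, -1.1, -2.1]
finger_gap: 0.6
finger_force: 2.3
```

Call:
move_arm --dp '[[2.5,-0.1,4.3],[2.5,-0.2,4.3],[2.5,-0.1,4.3],[2.5,-0.2,4.3],[2.5,-0.1,4.3],[2.5,-0.2,4.3],[2.5,-0.1,4.3],[0,0,0]]' --rotation '[[0,0,0],[0,0,0],[0,0,0],[0,0,0],[0,0,0],[0,0,0],[0,0,0],[0,0,0]]' --hand '[0,0,0,0,0,0,0,0]'

```text
clock: 7.68
eef_pos: [606.2, -90.9, 165.1]
eef_rot: [3.137, -1.221, -0.055]
wrist_force: [-1.9, -0.6, -2.0]
finger_gap: 0.6
finger_force: 0.8
```

```bash
cat > look.py <<'E'
from fit import *
import sys
k=sys.argv[1];p=np.load('pose2.npy');s=shot('scene','s'+k);d=shot('side','d'+k)
st=manip.read_state();print(st['eef_pos'].round(1),st['wrist_force'].round(1))
q=float(sys.argv[2]);out=[]
for c,x0,y0 in((s,205,150),(d,285,120)):
    im=cv2.resize(c['image'][:,:,::-1],None,fx=5,fy=5,interpolation=cv2.INTER_CUBIC)
    V=lambda y,a,b:tuple(((proj(c,W(p[:3],lip(q,y,a,b)))[0]+.5)*5).astype(int))
    for a,col in((0,(0,255,0)),(14,(255,255,0))): cv2.line(im,V(-150,a,0),V(204,a,0),col,1)
    out.append(im[y0*5:(y0+110)*5,x0*5:(x0+80)*5])
cv2.imwrite(f'pics/o{k}.png',np.hstack(out))
E
python3 look.py 2 113
```

```text
[606.2 -90.8 165. ] [-1.7 -0.5 -0.3]
```

View pics/o2.png

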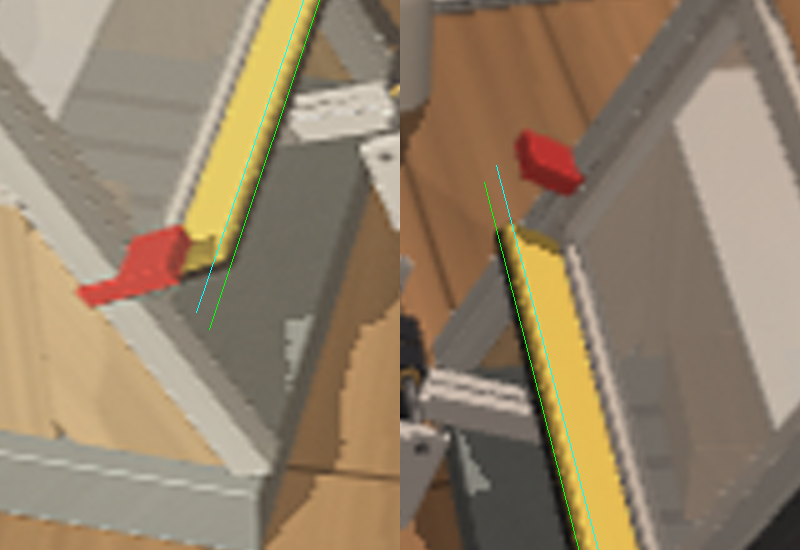

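The side view puts the lip a bit below the red clip. The scene overlay matches a window value of about 113. I'll push another 28 mm, then check.

Call:
move_arm --dp '[[2,-0.1,3.5],[2,-0.1,3.5],[2,-0.1,3.5],[2,-0.1,3.5],[2,-0.1,3.5],[2,-0.1,3.5],[2,-0.1,3.5],[0,0,0],[0,0,0]]' --rotation '[[0,0,0],[0,0,0],[0,0,0],[0,0,0],[0,0,0],[0,0,0],[0,0,0],[0,0,0],[0,0,0]]' --hand '[0,0,0,0,0,0,0,0,0]'

```text
clock: 8.9
eef_pos: [620.5, -91.2, 190.0]
eef_rot: [3.136, -1.222, -0.053]
wrist_force: [-0.1, -0.0, -0.6]
finger_gap: 0.7
finger_force: 0.2
```

```bash
python3 look.py 3 146
```

```text
[620.5 -91.3 189.8] [ 0.3 -0.9  0.4]
```

View pics/o3.png

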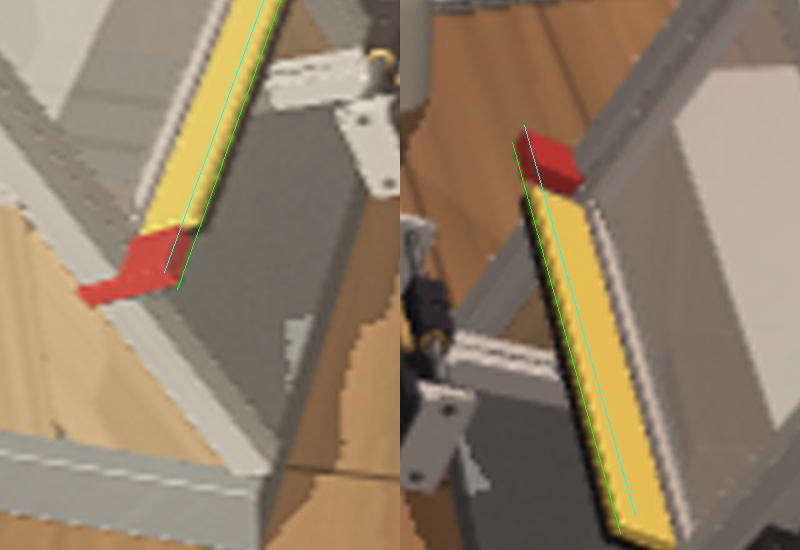

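```bash
cat > rect.py <<'E'
from fit import *
p=np.load('pose2.npy')
def rect(c,y0=90,y1=215,u0=115,u1=185,k=3):
    ys=np.arange(y1,y0,-1/k);us=np.arange(u1,u0,-1/k);Y,U=np.meshgrid(ys,us)
    P=L0+U.ravel()[:,None]*u+Y.ravel()[:,None]*[0,1,0]
    m=proj(c,W(p[:3],P)).reshape(*Y.shape,2).astype(np.float32)
    return cv2.remap(c['image'],m[...,0],m[...,1],cv2.INTER_CUBIC),ys,us
E
python3 - <<'E'
from rect import *
for n in('s3','d3'):
    im,ys,us=rect(load(n),k=1)
    print(n,'u',us[::2].astype(int))
    for y in(100,120,135,145,170,180,190,200):
        i=np.argmin(abs(ys-y)); print(y,' '.join('%d,%d,%d'%tuple(c) for c in im[::2,i][5:33]))
E
```

```text
s3 u [185 183 181 179 177 175 173 171 169 167 165 163 161 159 157 155 153 151
 149 147 145 143 141 139 137 135 133 131 129 127 125 123 121 119 117]
100 230,204,104 230,204,104 230,203,103 230,203,103 230,203,103 230,203,103 230,203,103 231,204,104 235,210,107 237,216,109 226,205,102 214,188,92 188,161,79 162,138,70 141,119,64 111,94,56 79,66,49 70,58,48 83,73,64 99,92,81 110,104,93 115,110,98 114,110,97 112,108,96 112,107,95 112,108,96 113,109,97 114,108,97
120 230,203,102 230,203,103 230,204,103 230,204,103 230,204,103 229,203,103 230,203,103 231,204,103 232,206,104 228,206,104 216,198,97 200,179,86 183,159,76 162,138,68 132,111,61 96,81,53 74,60,47 70,59,52 86,78,68 102,97,86 111,107,95 114,110,97 114,109,97 113,108,96 112,106,95 111,106,95 112,106,95 113,107,96
135 230,203,102 230,204,103 230,204,103 230,203,103 230,203,103 230,203,103 230,203,103 231,204,103 237,212,108 236,215,109 223,201,100 204,178,87 177,151,75 157,134,69 136,114,63 100,83,53 74,61,46 71,60,49 87,79,67 102,97,85 112,109,97 116,112,101 115,109,98 113,107,95 112,107,95 112,107,95 112,106,95 112,106,95
145 230,2
[... 3316 characters left out ...]
102,69 144,103,70 146,103,70 148,104,71 150,106,72 151,107,73 151,107,73 152,107,73 152,108,73 151,107,73
190 135,97,65 136,98,66 137,100,67 140,100,68 147,91,64 164,70,54 170,55,47 156,47,42 131,39,36 115,36,32 109,36,32 109,36,32 115,37,32 119,50,39 122,65,47 128,76,55 136,92,64 141,101,68 142,102,69 142,102,69 144,103,69 146,104,70 148,105,71 149,106,72 150,107,73 152,108,74 152,108,74 151,107,72
200 136,97,65 136,97,65 137,98,65 138,99,66 138,100,67 140,100,68 144,99,67 150,89,63 149,76,55 135,61,46 124,60,45 122,61,46 121,62,46 124,63,47 134,75,53 139,92,63 140,100,68 140,100,68 142,100,68 143,101,69 143,102,69 144,103,70 146,105,71 148,106,71 150,107,72 150,107,73 150,107,73 150,106,73
```

In both rectified views the lip is about 8 mm below the fin, with edges near 139 against 147. I'll push 8 mm more.

Call:
move_arm --dp '[[1.3,0,2.3],[1.3,-0.1,2.3],[1.4,-0.1,2.3],[0,0,0],[0,0,0]]' --rotation '[[0,0,0],[0,0,0],[0,0,0],[0,0,0],[0,0,0]]' --hand '[0,0,0,0,0]'

```text
clock: 9.62
eef_pos: [624.3, -91.6, 196.5]
eef_rot: [3.137, -1.221, -0.054]
wrist_force: [-1.1, 0.1, -1.8]
finger_gap: 0.7
finger_force: 1.0
```

```bash
cat > meas.py <<'E'
from rect import *
import sys
k=sys.argv[1]
for n,t in(('s'+k,'scene'),('d'+k,'side')):
    shot(t,n);im,ys,us=rect(load(n),k=1)
    for y in(110,125,140,175,182,190):
        i=np.argmin(abs(ys-y)); print(n,y,' '.join('%d:%d,%d'%(us[j],*im[j,i][:2]) for j in range(18,56,2)))
print(manip.read_state()['eef_pos'].round(1))
E
python3 meas.py 4
```

```text
s4 110 167:233,207 165:236,213 163:227,203 161:209,182 159:190,163 157:163,140 155:146,124 153:115,97 151:81,68 149:69,60 147:83,74 145:100,92 143:109,103 141:114,109 139:114,110 137:113,110 135:112,108 133:113,108 131:112,108
s4 125 167:231,206 165:228,202 163:218,193 161:197,178 159:172,152 157:159,137 155:136,116 153:100,84 151:65,55 149:65,56 147:81,72 145:98,92 143:110,105 141:115,110 139:115,110 137:114,108 135:114,108 133:113,108 131:112,108
s4 140 167:233,207 165:232,207 163:228,205 161:212,190 159:181,157 157:162,139 155:154,136 153:119,105 151:81,68 149:69,60 147:82,73 145:98,91 143:110,105 141:114,109 139:113,108 137:112,107 135:112,106 133:112,106 131:112,106
s4 175 167:146,68 165:189,71 163:201,78 161:195,79 159:176,74 157:155,69 155:145,65 153:145,64 151:143,65 149:133,78 147:122,96 145:115,107 143:109,111 141:110,109 139:113,106 137:112,106 135:112,107 133:112,107 131:112,107
s4 182 167:207,80 165:206,81 163:201,79 161:178,74 159:157,69 157:142,65 155:142,64 153:147,62 151:146,65 149:140,77 147:129,92 145:117,103 143:113,106 141:112,106 139:112,107 137:113,107 135:112,
[... 898 characters left out ...]
2 131:155,111
d4 175 167:181,50 165:184,52 163:189,53 161:178,50 159:147,43 157:126,38 155:112,36 153:106,33 151:108,29 149:121,35 147:132,59 145:134,82 143:137,95 141:140,101 139:142,102 137:144,102 135:146,103 133:148,104 131:149,105
d4 182 167:180,57 165:187,52 163:184,51 161:172,49 159:149,44 157:125,39 155:113,35 153:109,33 151:109,37 149:112,47 147:124,72 145:137,96 143:140,101 141:140,101 139:142,102 137:144,103 135:145,103 133:147,104 131:149,106
d4 190 167:147,92 165:164,71 163:170,55 161:156,47 159:131,40 157:115,37 155:108,36 153:109,36 151:116,37 149:119,50 147:122,65 145:128,76 143:136,92 141:141,100 139:141,101 137:141,102 135:143,103 133:145,104 131:147,105
[624.3 -91.6 196.5]
```

The lip and fin edges now agree within about 2 mm in both views. I'll back away and check that the window stays put.

Call:
move_arm --dp '[[-1,0,-2],[-4,0,-6],[-5,0,-7],[-25,1,0],[-30,2,0],[-30,2,0],[-30,2,0],[0,0,0],[0,0,0]]' --rotation '[[0,0,0],[0,0,0],[0,0,0],[0,0,0],[0,0,0],[0,0,0],[0,0,0],[0,0,0],[0,0,0]]' --hand '[0,0,0,0,0,0,0,0,0]'

```text
clock: 10.85
eef_pos: [499.7, -84.9, 181.5]
eef_rot: [3.136, -1.221, -0.054]
wrist_force: [1.2, -0.3, -0.4]
finger_gap: 0.7
finger_force: 0.0
```

```bash
python3 meas.py 5 | grep -E ' (125|182) |\['
python3 - <<'E'
import cv2,numpy as np
f=lambda n,x,y:cv2.resize(cv2.imread(f'pics/{n}.png')[y:y+110,x:x+80],None,fx=5,fy=5,interpolation=cv2.INTER_CUBIC)
cv2.imwrite('pics/o5.png',np.hstack([f('s5',205,150),f('d5',285,120)]))
E
```

```text
s5 125 167:229,203 165:226,199 163:215,190 161:195,175 159:170,150 157:157,134 155:134,114 153:98,82 151:64,53 149:63,54 147:79,70 145:96,89 143:108,103 141:111,106 139:111,106 137:110,106 135:110,105 133:110,104 131:110,105
s5 182 167:203,78 165:203,79 163:199,78 161:176,72 159:156,68 157:142,66 155:141,64 153:145,60 151:144,64 149:136,75 147:125,88 145:114,99 143:111,105 141:111,106 139:110,105 137:110,105 135:110,105 133:110,106 131:110,106
d5 125 167:223,182 165:230,191 163:231,196 161:206,171 159:174,141 157:161,133 155:140,119 153:93,79 151:53,44 149:35,31 147:41,37 145:61,57 143:82,76 141:94,88 139:101,94 137:101,94 135:100,93 133:99,92 131:100,93
d5 182 167:175,55 165:182,51 163:180,50 161:167,48 159:145,44 157:121,39 155:110,35 153:107,33 151:107,36 149:110,46 147:121,70 145:134,94 143:136,99 141:136,98 139:138,99 137:140,100 135:141,101 133:143,102 131:145,103
[499.8 -84.7 181.3]
```

View pics/o5.png

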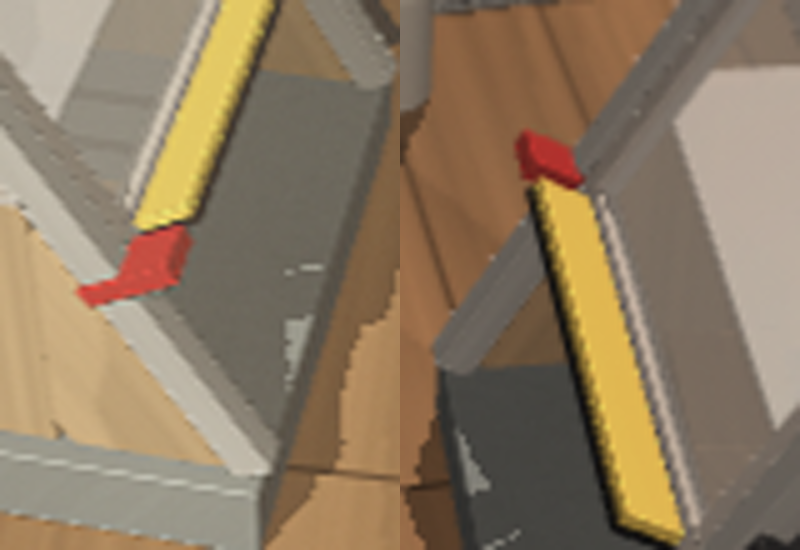

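The lip stands in line with the red fin in both views: its end is at about (190,222) beside the fin in the scene crop and at (535,185) in the side crop. It has not moved since the fingers left, and the gripper is clear.

```bash
python3 -c "
from cell import manip
print(manip.sign_off())"
```

```text
the job is handed in; nothing more can be done
None
```

I pushed the window up from under the lip until it was level with the red clip, within about 2 mm by the camera images. It stayed put after the fingers backed away, and I have handed the job in; no verdict came back.

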